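Bleed the paste dispenser's air reservoir

ROBOT

A 7-joint arm with a two-finger parallel gripper is mounted at the origin on the work surface. World frame = base frame: x ahead of the robot, y to its left, z up, the work surface at z = 0. Lengths are in m, angles in rad, forces in N, time in s.
With the tool pointing down it reaches from about 0.35 to 0.9 m from the base axis. Payload 8.1 kg.
Tool frame: the origin (TCP) lies at the centre of the arm's flange, where the gripper is bolted on; the fingertips stand 178 mm ahead of it and the grasp point (between the pads) lies 159 mm ahead of it; z points along the fingers, y is the direction in which the jaws open and shut (so a half turn about z gives the same grasp; the last joint's range is limited). The gripper opens to 92 mm and grips with 3 to 60 N. Pads are 19 mm wide; open, the fingers measure 130 mm over their backs; the gripper's body (75 mm by 190 mm) begins 47 mm behind the grasp point.
Start: joints at [1.083, 0.434, 0.025, 1.573, -0.012, 1.134, -0.075], TCP at [0.235, -0.579, 0.405] pointing down, gripper open.
Joint ranges: [-2.62, 2.62], [-0.44, 2.09], [-1.27, 1.32], [0.08, 2.57], [-1.32, 4.46], [0.12, 2], [-2.74, 2.74]. Speed limits (rad/s): [2.22, 2.22, 3.01, 3.01, 3.14, 3.14, 3.14].

INTERFACE

Orientations are given as a rotation vector (axis times angle).
In Python, from cell import arm, get_image, camera_model gives the robot as it stands. The module is installed in compiled form; this text tells all that it offers.
- The arm moves only by the shell command python3 -m pendant 'ROWS' [FORCE]. ROWS is JSON, a list that holds one entry, the list of rows, each a list of 7 numbers: the shift along the tool's x, y, z in mm, then the turn, a rotation vector about the tool's x, y, z in rad, then the closure, from -1 (fully open) to 1 (shut). In form: [[[x, y, z, rx, ry, rz, hand], ...]]. A call has 1 to 20 rows; each row is the pose to reach, as a shift and turn from the pose commanded when the call began, along the tool's axes at that moment; what a row does not reach only later rows make up. A row lasts 1/8 s, in which the tool goes at most 62.5 mm and 10.7 degrees, less where a joint would pass 70% of its speed; a pose out of reach is approached as far as the arm can. A call with a gripper value outside its range is refused whole. The fingers move at their own pace and stop on an object; FORCE is the grip in N (left out, the last holds). Time passes only in rows, so rows that repeat a pose let the fingers close. It gives the time, the measured TCP pose, the force and the opening at its end, in the units of the state.
- arm.observe(): the state, without advancing time (a new reading comes with each control period).
- get_image(name): name is "scene" or "side" or "wrist"; returns the picture (384x512x3 uint8, red, green, blue); there is no depth.
- camera_model(name): a dict with "fx", "fy", "cx", "cy" (pixels), "position" and "orientation" of the camera in the world; the wrist camera has in their place "T_tool_cam" (4x4, takes a point from camera to tool coordinates, whose origin is the TCP and whose axes are the flange's). Camera axes: x right, y down, z forward; pixel columns grow to the right and rows downward; lengths in m; the calibration is good to about 2 mm. A picture is of the moment at which its call begins: read the wrist's pose just before it. camera_model takes no time and is no camera call.
- arm.sign_off(): hands the job in, once; it reports no verdict.
The state is a dict: "clock": time; "joints": joint angles; "dq": joint speeds; "joint_efforts": joint torques, N m; "position": TCP position; "ee_rot": TCP orientation; "force": force on the tool from outside, world axes, zero at the start; "ft_torque": the same for the moment, N m; "width": opening from 0.0 (shut) to 1.0 (fully open).
Only numpy, scipy, OpenCV 4.12 (cv2) and the standard library are available. Lean on these libraries where they do the work, as an engineer would, in place of code of your own. Each camera call takes 0.05 s, during which the arm holds its last target.

TASK

Let the air out of the small blue air reservoir: back the knurled brass lock nut on its bleed valve off anticlockwise and stop as soon as you feel it reach the end of its thread, so that the valve core does not turn with it, then press the freed valve tip down lightly, by feel, and keep it down until the gauge has dropped to zero. Let the tip spring up again, leave the nut backed off, and do not lean on the reservoir or disturb the things lying around it.

Things in the scene. Friction and masses are not known exactly. Their poses are not given: they have to be found in the camera images.
- tank: Small blue air reservoir fixed to the bench: 80 mm diameter, 216 mm long cylinder along its y axis on a 100 x 190 mm plate; its top is at 92 mm. Origin: centre of the plate's underside, z up. Bleed valve on top at x 0, y -55 mm; pressure gauge (50 mm diameter, dial up, top at 126 mm) at x 0, y +55 mm; a brass tap at the +y end reaches y 167 mm.
- stem_top (a point): Top end of the fixed upright nickel-plated valve stem, on the valve axis, 126 mm above the bench. The stem below is bare, 10 mm in diameter, down to a hexagon 18 mm across at 103 mm height. The valve core, 9 mm in diameter, is screwed into the stem and stands 4 mm out of it; above it come the nut and the tip. Axes parallel to the tank's.
- nut_mid (a point): Centre of the knurled brass lock nut, 12 mm diameter, 8 mm high, at 134 mm height when screwed down. Anticlockwise from above raises it along the valve pin, 4 mm per turn; whole travel 5.9 rad = 3.75 mm; it starts 0 to 2 rad up. It turns with 0.03 N m; at either end of the thread it stops dead and a twist over 0.18 N m turns the core and pin with it. Its x axis turns with the nut.
- tip_top (a point): Top of the 6 mm steel tip of the sprung valve pin, at 148 mm height, 6 mm clear of the raised nut. Pressed, it goes 1 to 2.6 mm (it varies) at 1 to 4 N, then opens the air poppet at 6 to 8 N, then stiffens 12 N per mm; over 20 N bends it. It goes down only as far as the nut is raised, carries the nut along and springs back. Its x axis is fixed to the core and starts parallel to the tank's.
- needle (a joint): Pressure gauge needle (red on a white dial), rad: 0 = no pressure, 1.8 to 3.8 at the start, growing clockwise seen from above (zero mark on the tank's -x -y side of the dial, marks 30 degrees apart). It falls to zero only while the valve is held open, which takes 1 to 2.5 s; it stays where it is when the tip is let go.
- syringe_mid (a point): Bystander: white solder-paste syringe lying on the robot's side of the tank, about 125 mm long, 34 mm over its flange; the point is at mid-length, 15 mm up, x axis along the barrel.
- cutters_mid (a point): Bystander: small flush cutters with red handles lying on the far side of the tank, about 110 mm long, 12 mm high; the point is near mid-length, 6 mm up.
- spool_mid (a point): Bystander: solder spool with green flanges, 60 mm diameter, 30 mm high, lying flat beyond the valve end (-y) of the tank; the point is its centre, 15 mm up.

How it is judged:
By the outcome, as a careful person would: the job done as asked, in the order asked, and still so for the second after the job is handed in, with the robot touching nothing.
It also fails if it takes over 72 s, if anything falls off the work surface, if the arm or the gripper's body presses on something with over 40 N, if the wrist force passes 120 N, or if a joint passes its speed limit or range.

## Working session

There is one attempt and no reset: what is moved stays moved. The work goes in short steps, Python scripts to look and compute and a shell command to move; the robot and the scene stay as the last step left them, time stands still between calls to the robot, and variables do not carry over. Pictures are saved under pics/ and viewed, and the job is handed in when it is done.

```bash
mkdir -p pics
python3 - <<'E'
from cell import arm,get_image,camera_model
import cv2
s=arm.observe()
for k,v in s.items(): print(k,v)
for n in ("scene","side","wrist"):
    print(n,camera_model(n))
    cv2.imwrite(f"pics/{n}0.png",get_image(n)[:,:,::-1])
E
```

```text
clock 0.0
joints [ 1.08337213  0.43521155  0.02494888  1.57409734 -0.01160682  1.13397808
 -0.07513269]
dq [ 0.00147998 -0.00039443  0.00022119 -0.00075362 -0.00121393 -0.00167335
  0.00088406]
joint_efforts [ 1.68086585e-04 -6.67862177e+01  9.85210799e-01 -3.14462829e+01
 -6.02907641e-02  4.28670540e-02  1.10056244e-04]
position [ 0.23451872 -0.57908291  0.40395147]
ee_rot [-3.08217762e+00 -6.00343363e-01  6.55585669e-04]
force [ 0.25239065  0.29401172 -0.24563626]
ft_torque [ 0.0241366  -0.01312232  0.03620568]
width 0.9990901878518498
scene {'fx': 374.79144549785434, 'fy': 374.79144549785434, 'cx': 251.67531352554056, 'cy': 186.72407543866515, 'position': array([0.89582955, 0.38642539, 0.63142702]), 'orientation': array([-0.99185936, -2.51337101,  1.00110692])}
side {'fx': 425.5705826502498, 'fy': 425.5705826502498, 'cx': 252.821167254596, 'cy': 180.10086788140273, 'position': array([0.01383235, 0.60342483, 0.63398235]), 'orientation': array([-0.94636307,  2.2726012 , -1.22461128])}
wrist {'fx': 317.5629950582436, 'fy': 317.5629950582436, 'cx': 252.90311152158154, 'cy': 192.8153196476075, 'T_tool_cam': array([[-4.60930757e-04, -9.69647157e-01, -2.44508035e-01,
         6.46070256e-02],
       [ 9.99999725e-01, -5.89058920e-04,  4.50900017e-04,
         2.95993815e-04],
       [-5.81243559e-04, -2.44507760e-01,  9.69647161e-01,
         2.03401682e-02],
       [ 0.00000000e+00,  0.00000000e+00,  0.00000000e+00,
         1.00000000e+00]])}
```

View pics/scene0.png

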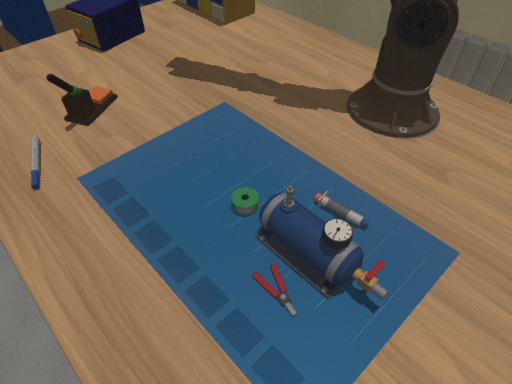

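View pics/side0.png

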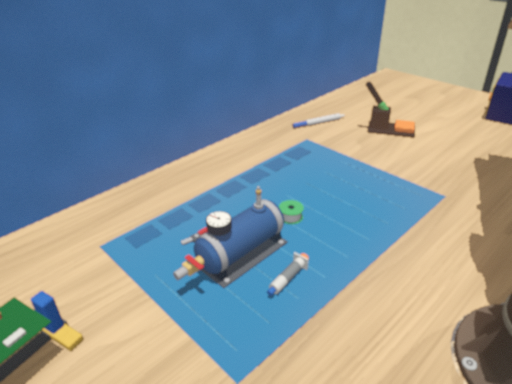

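View pics/wrist0.png

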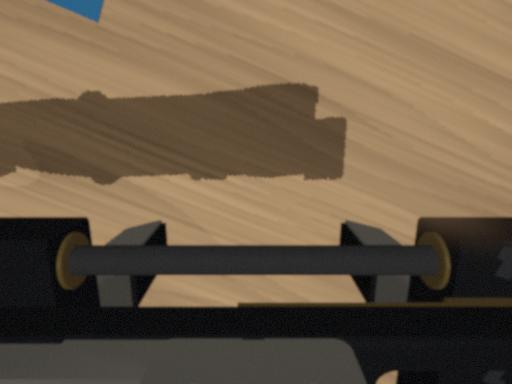

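The scene view shows the valve tip at about (290,188), the gauge at (338,232), the spool at (245,200) and the syringe at (342,210). In the side view the tip is at about (259,188) and the gauge at (219,219). I'll zoom in and triangulate.

```bash
cat > h.py <<'E'
import numpy as np,cv2
from scipy.spatial.transform import Rotation as R
from cell import arm,get_image,camera_model
def cam(n,s=None):
    m=camera_model(n)
    K=np.array([[m['fx'],0,m['cx']],[0,m['fy'],m['cy']],[0,0,1]])
    if n=='wrist':
        s=s or arm.observe()
        T=np.eye(4);T[:3,:3]=R.from_rotvec(s['ee_rot']).as_matrix();T[:3,3]=s['position']
        T=T@m['T_tool_cam']; return K,T[:3,:3],T[:3,3]
    return K,R.from_rotvec(m['orientation']).as_matrix(),np.array(m['position'])
def ray(c,uv):
    K,Rm,p=c; d=Rm@np.linalg.inv(K)@np.array([*uv,1.]); return p,d/np.linalg.norm(d)
def plane(c,uv,z):
    p,d=ray(c,uv); return p+d*(z-p[2])/d[2]
def tri(cs,uvs):
    A=np.zeros((3,3));b=np.zeros(3);rs=[ray(c,u) for c,u in zip(cs,uvs)]
    for p,d in rs:
        M=np.eye(3)-np.outer(d,d);A+=M;b+=M@p
    x=np.linalg.solve(A,b)
    return x,[np.linalg.norm((np.eye(3)-np.outer(d,d))@(x-p)) for p,d in rs]
def proj(c,X):
    K,Rm,p=c; q=K@(Rm.T@(np.array(X)-p)); return q[:2]/q[2]
E
python3 - <<'E'
import cv2,numpy as np
a=cv2.imread("pics/scene0.png")[170:290,230:390];b=cv2.imread("pics/side0.png")[170:300,160:320]
cv2.imwrite("pics/sc_z.png",cv2.resize(a,None,fx=5,fy=5,interpolation=2))
cv2.imwrite("pics/si_z.png",cv2.resize(b[:120],None,fx=5,fy=5,interpolation=2))
E
```

```text
(no output)
```

View pics/sc_z.png

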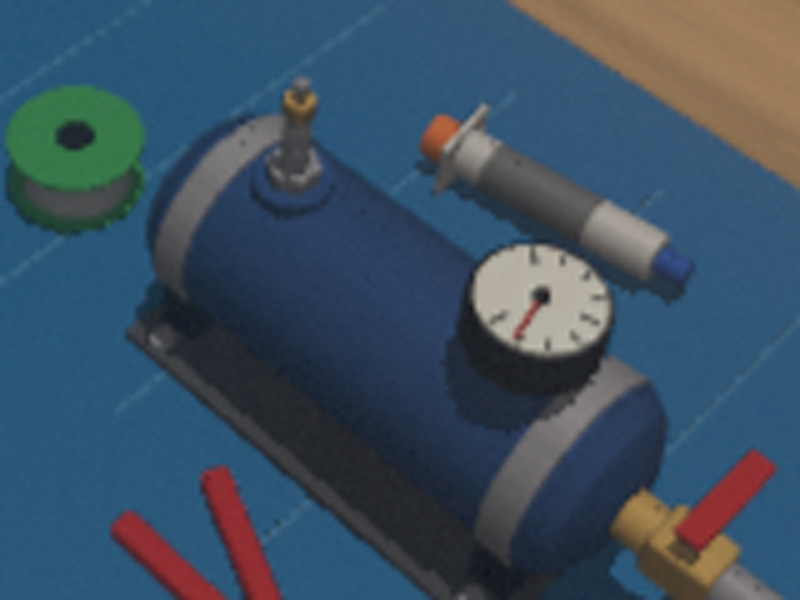

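View pics/si_z.png

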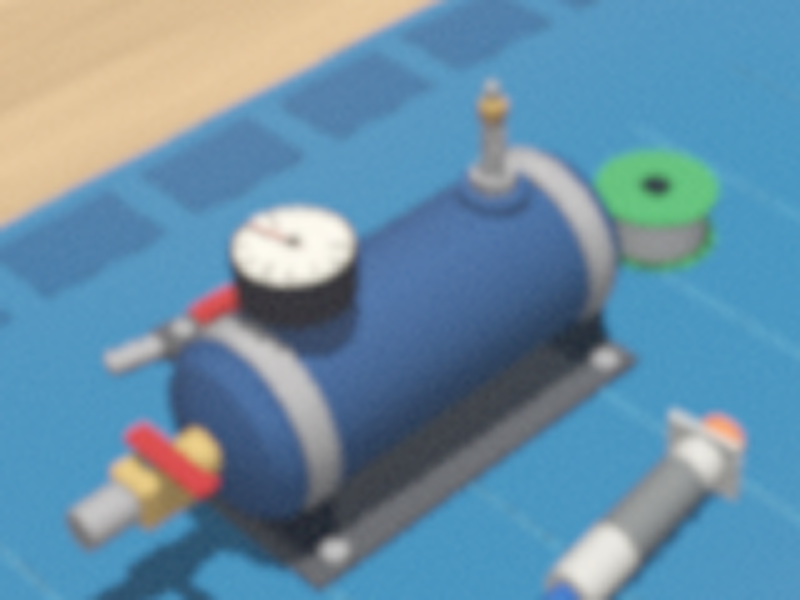

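Run:
```python
from h import *
a,b=cam('scene'),cam('side')
f=lambda x,y,ox,oy:((x+.5)/5-.5+ox,(y+.5)/5-.5+oy)
S=lambda x,y:f(x,y,230,170); D=lambda x,y:f(x,y,160,170)
P={}
for n,p,q in [('nut',(300,102),(491,107)),('tip',(302,82),(491,86)),('hex',(294,170),(493,180)),('gauge',(541,296),(294,240)),('spooltop',(75,136),(656,186))]:
    x,e=tri([a,b],[S(*p),D(*q)]);P[n]=x;print(n,x.round(4),np.round(e,4))
d=P['gauge']-P['nut'];print('tank yaw (y axis dir)',np.arctan2(d[1],d[0]),np.hypot(d[0],d[1]))
# needle
for nm,c,F,t,ce in [('s',a,S,(518,336),(541,296)),('d',b,D,(250,226),(294,240))]:
    A=plane(c,F(*t),.125)-plane(c,F(*ce),.125);print(np.arctan2(A[1],A[0]),np.linalg.norm(A))
for n,p in [('syr orange',(432,135)),('syr blue',(680,268)),('fl1',(484,110)),('fl2',(440,192))]:
    print(n,plane(a,S(*p),.012).round(3))
for n,p in [('h1',(125,525)),('h2',(215,475))]: print(n,plane(a,S(*p),.006).round(3))
s=arm.observe();print(R.from_rotvec(s['ee_rot']).as_matrix().round(3))
```

```text
nut [0.5388 0.0939 0.1346] [0.0003 0.0003]
tip [0.5387 0.0938 0.1451] [0.0002 0.0002]
hex [0.5386 0.0938 0.097 ] [0.0002 0.0002]
gauge [0.5378 0.2034 0.1256] [0.0005 0.0005]
spooltop [ 0.5468 -0.0223  0.0279] [0. 0.]
tank yaw (y axis dir) 1.5794485576977022 0.10955365700980489
0.2669658423999446 0.019100850242346496
0.3179540722622806 0.020260473418227724
syr orange [0.423 0.075 0.012]
syr blue [0.405 0.193 0.012]
fl1 [0.394 0.081 0.012]
fl2 [0.445 0.099 0.012]
h1 [0.651 0.121 0.006]
h2 [0.612 0.129 0.006]
[[ 0.927  0.375 -0.001]
 [ 0.375 -0.927  0.001]
 [-0.    -0.001 -1.   ]]
```

```bash
python3 -m pendant '[[[134,-127,10,0,0,0.29,-1],[267,-255,22,0,0,0.57,-1],[400,-382,33,0,0,0.86,-1],[534,-510,44,0,0,1.14,-1],[534,-510,44,0,0,1.14,-1],[534,-510,44,0,0,1.14,-1],[534,-510,44,0,0,1.14,-1],[534,-510,44,0,0,1.14,-1],[534,-510,44,0,0,1.14,-1],[534,-510,44,0,0,1.14,-1],[534,-510,44,0,0,1.14,-1],[534,-510,44,0,0,1.14,-1],[534,-510,44,0,0,1.14,-1],[534,-510,44,0,0,1.14,-1],[534,-510,44,0,0,1.14,-1],[534,-510,44,0,0,1.14,-1],[534,-510,44,0,0,1.14,-1],[534,-510,44,0,0,1.14,-1]]]'
python3 - <<'E'
from h import *
s=arm.observe();print(s['joints'].round(3),s['position'],s['force'],s['ft_torque'],s['clock'])
c=cam('wrist',s);im=get_image('wrist')[:,:,::-1];cv2.imwrite('pics/w1.png',im)
print(proj(c,[.5388,.0939,.134]),proj(c,[.5388,.0939,.148]))
print(R.from_rotvec(s['ee_rot']).as_matrix().round(3))
E
```

```text
clock: 2.4
position: [0.5381, 0.0933, 0.3609]
ee_rot: [2.92, -1.16, 0.0]
force: [0.7, 0.3, -0.5]
width: 1.0
[-0.163  0.357 -0.14   1.815  0.059  0.974 -2.655] [0.53807894 0.09327691 0.36086722] [ 0.65302578  0.2561511  -0.50431326] [0.11230508 0.07119583 0.04020628] 2.4
[250.32642704 211.75628274] [250.15901764 218.37397579]
[[ 0.728 -0.686  0.   ]
 [-0.686 -0.728 -0.   ]
 [ 0.    -0.    -1.   ]]
```

View pics/w1.png

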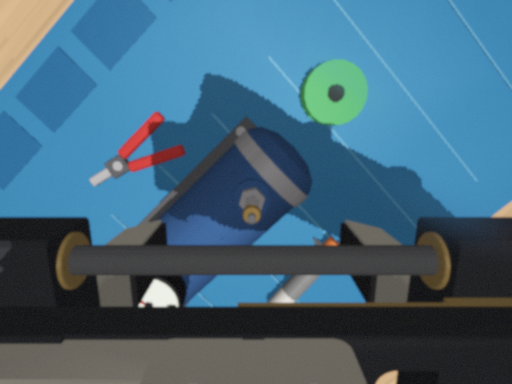

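The wrist view shows the nut and tip at about (252,214), close to the predicted (250,212–218). I'll zoom in to refine that.

Run:
```python
import cv2
a=cv2.imread("pics/w1.png")[165:240,200:300]
cv2.imwrite("pics/w1z.png",cv2.resize(a,None,fx=8,fy=8,interpolation=2))
```

```text
(no output)
```

View pics/w1z.png

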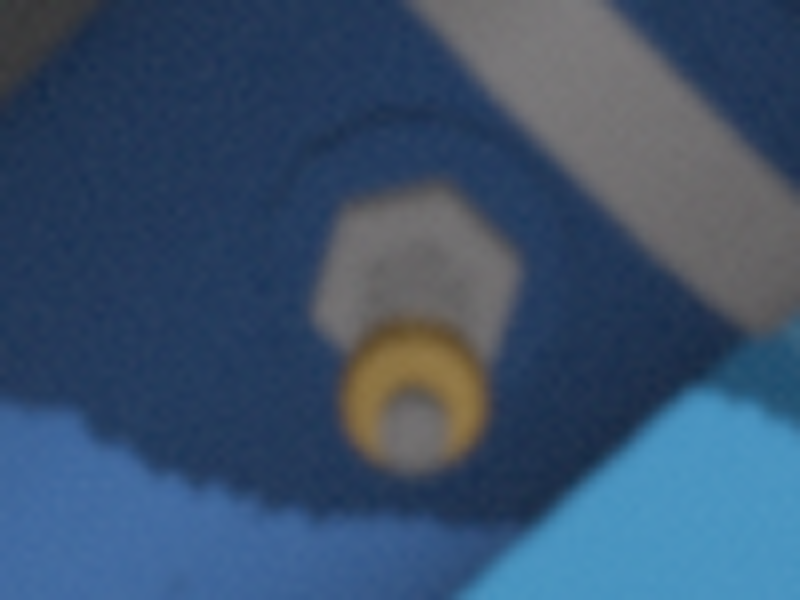

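Run:
```python
from h import *
s=arm.observe();c=cam('wrist',s)
Rm=R.from_rotvec(s['ee_rot']).as_matrix()
for uv,z in [((251.6,214.6),.1385),((251.1,218.6),.148)]:
    p=plane(c,uv,z);print(p, 'tool',(Rm.T@(p-s['position'])*1e3).round(1))
p=np.array([.5388,.0939,.1345]);print((Rm.T@(p-s['position'])*1e3).round(1))
```

```text
[0.5378116  0.09379966 0.1385    ] tool [-5.000e-01 -1.000e-01  2.223e+02]
[0.538308   0.09372079 0.148     ] tool [-1.000e-01 -3.000e-01  2.128e+02]
[ 1.000e-01 -8.000e-01  2.263e+02]
```

```bash
python3 -m pendant '[[[0,0,30,0,0,0,-1],[0,-0.4,55,0,0,0,-0.3],[0,-0.4,62,0,0,0,-0.3],[0,-0.4,62,0,0,0,0.3],[0,-0.4,62,0,0,0,0.3],[0,-0.4,62,0,0,0,0.5]]]' 8
python3 - <<'E'
from h import *
s=arm.observe();print(s['joints'].round(3),s['position'],s['force'],s['ft_torque'],s['width'])
c=cam('wrist',s);im=get_image('wrist')[:,:,::-1];cv2.imwrite('pics/w2.png',im[140:340,120:400].repeat(2,0).repeat(2,1))
E
```

```text
clock: 3.2
position: [0.5387, 0.0942, 0.2996]
ee_rot: [-2.919, 1.158, -0.002]
force: [-0.6, -0.2, 0.4]
width: 0.506
[-0.173  0.428 -0.13   1.881  0.073  0.835 -2.667] [0.53873923 0.09415193 0.29958507] [-0.57996672 -0.23867155  0.36380997] [ 0.1329962  -0.01694012 -0.02115234] 0.5055137484631769
```

View pics/w2.png

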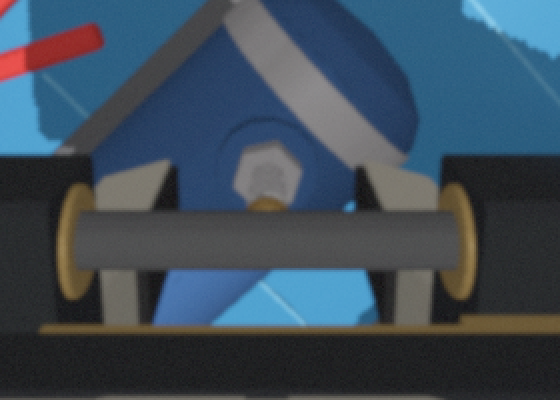

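The nut is centred between the fingers: its hexagon is at column 267 in the crop, and the gap's midpoint is also about 267. Closing lightly.

```bash
python3 -m pendant '[[[0,0,0,0,0,0,0.65],[0,0,0,0,0,0,0.65],[0,0,0,0,0,0,0.65],[0,0,0,0,0,0,0.65]]]' 8; python3 -c "
from h import *
s=arm.observe();print(s['position'],s['force'],s['ft_torque'],s['width'])"
python3 -m pendant '[[[0,0,0,0,0,0,1],[0,0,0,0,0,0,1],[0,0,0,0,0,0,1],[0,0,0,0,0,0,1]]]' 8
python3 - <<'E'
from h import *
s=arm.observe();print(s['joints'].round(3),s['position'],s['force'],s['ft_torque'],s['width'],s['width']*92)
Rm=R.from_rotvec(s['ee_rot']).as_matrix();print((Rm.T@s['force']).round(2),(Rm.T@s['ft_torque']).round(3))
E
```

```text
clock: 3.75
position: [0.5384, 0.0941, 0.2987]
ee_rot: [2.92, -1.158, 0.0]
force: [0.5, 0.7, 0.8]
width: 0.179
[0.53843265 0.09408175 0.29871075] [0.50106195 0.74758942 0.78551883] [ 0.11161227  0.0299271  -0.0194274 ] 0.17900518237800012
clock: 4.25
position: [0.5385, 0.0942, 0.2988]
ee_rot: [-2.92, 1.158, -0.0]
force: [1.3, 1.2, -0.5]
width: 0.125
[-0.174  0.429 -0.13   1.882  0.073  0.835 -2.667] [0.53854911 0.09424953 0.29877599] [ 1.27543772  1.21483428 -0.54008497] [ 0.36819783 -0.27653619  0.02045627] 0.12504534395757333 11.504171644096747
[ 0.1  -1.76  0.54] [ 0.458 -0.051 -0.02 ]
```

```bash
cat > st.py <<'E'
from h import *
for i in range(1):
    s=arm.observe();Rm=R.from_rotvec(s['ee_rot']).as_matrix()
    print('t',s['clock'],'yaw',np.arctan2(Rm[1,0],Rm[0,0]).round(3),'j7',s['joints'][6].round(3),'pos',s['position'].round(4),'Fw',s['force'].round(2),'Ftool',(Rm.T@s['force']).round(2),'Ttool',(Rm.T@s['ft_torque']).round(3),'Tz',s['ft_torque'][2].round(3),'e7',s['joint_efforts'][6].round(3),'w',(s['width']*92).round(2))
E
python3 st.py
python3 -m pendant '[[[0,-0.2,0,0,0,0,1],[0,-0.2,-0.1,0,0,-0.15,1],[0,-0.2,-0.2,0,0,-0.3,1],[0,-0.2,-0.3,0,0,-0.45,1],[0,-0.2,-0.4,0,0,-0.6,1],[0,-0.2,-0.5,0,0,-0.75,1],[0,-0.2,-0.6,0,0,-0.9,1],[0,-0.2,-0.7,0,0,-1.05,1],[0,-0.2,-0.8,0,0,-1.2,1]]]' 8; python3 st.py
```

```text
clock: 5.38
position: [0.5386, 0.095, 0.2996]
ee_rot: [-3.061, -0.701, -0.001]
force: [1.5, 4.0, -1.7]
width: 0.122Traceback (most recent call last):
  File "st.py", line 4, in <module>
    print('t',s['clock'],'yaw',np.arctan2(Rm[1,0],Rm[0,0]).round(3),'j7',s['joints'][6].round(3),'pos',s['position'].round(4),'Fw',s['force'].round(2),'Ftool',(Rm.T@s['force']).round(2),'Ttool',(Rm.T@s['ft_torque']).round(3),'Tz',s['ft_torque'][2].round(3),'e7',s['joint_efforts'][6].round(3),'w',(s['width']*92).round(2))
                                                                                                                                                                                                                                                                                                         ^^^^^^^^^^^^^^^^^^^^^
AttributeError: 'float' object has no attribute 'round'
Traceback (most recent call last):
  File "st.py", line 4, in <module>
    print('t',s['clock'],'yaw',np.arctan2(Rm[1,0],Rm[0,0]).round(3),'j7',s['joints'][6].round(3),'pos',s['position'].round(4),'Fw',s['force'].round(2),'Ftool',(Rm.T@s['force']).round(2),'Ttool',(Rm.T@s['ft_torque']).round(3),'Tz',s['ft_torque'][2].round(3),'e7',s['joint_efforts'][6].round(3),'w',(s['width']*92).round(2))
                                                                                                                                                                                                                                                                                                         ^^^^^^^^^^^^^^^^^^^^^
AttributeError: 'float' object has no attribute 'round'
```

```bash
sed -i "s/(s\['width'\]\*92).round(2)/round(s['width']*92,2)/" st.py; python3 st.py
python3 - <<'E'
from h import *
im=get_image('wrist')[:,:,::-1];cv2.imwrite('pics/w3.png',im[100:340,120:400].repeat(2,0).repeat(2,1))
im=get_image('scene')[:,:,::-1];cv2.imwrite('pics/s3.png',cv2.resize(im[150:270,220:380],None,fx=5,fy=5,interpolation=2))
E
```

```text
t 5.375 yaw 0.45 j7 -1.624 pos [0.5386 0.095  0.2996] Fw [ 1.45  3.97 -1.75] Ftool [ 3.03 -2.94  1.75] Ttool [0.613 0.624 0.02 ] Tz -0.02 e7 -2.137 w 11.18
```

View pics/s3.png

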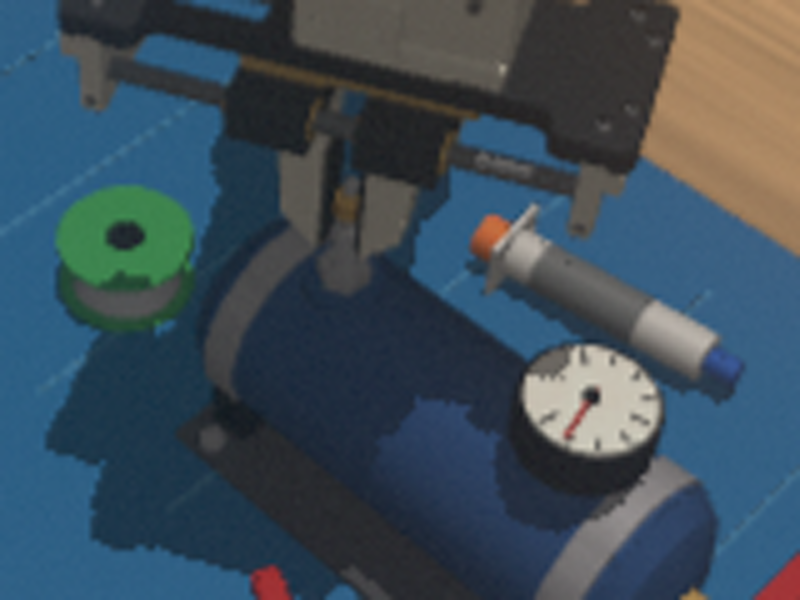

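View pics/w3.png

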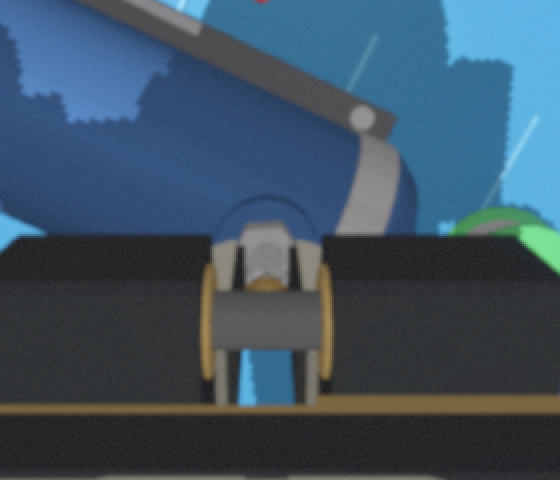

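```bash
python3 st.py; python3 -c "
from h import *
get_image('side')"; python3 st.py;  python3 -c "
from h import *
get_image('side')"; python3 st.py
```

```text
t 5.475 yaw 0.448 j7 -1.626 pos [0.5387 0.0949 0.2996] Fw [ 1.96  3.96 -0.96] Ftool [ 3.48 -2.72  0.97] Ttool [0.774 0.722 0.005] Tz -0.005 e7 1.846 w 11.29
t 5.525 yaw 0.444 j7 -1.63 pos [0.5387 0.0949 0.2996] Fw [ 1.34  4.86 -1.38] Ftool [ 3.29 -3.81  1.39] Ttool [0.902 0.771 0.038] Tz -0.038 e7 0.867 w 11.32
t 5.575 yaw 0.442 j7 -1.631 pos [0.5387 0.0949 0.2996] Fw [ 0.92  5.26 -0.78] Ftool [ 3.08 -4.36  0.79] Ttool [ 0.853  0.719 -0.044] Tz 0.044 e7 0.247 w 11.04
```

```bash
python3 -m pendant '[[[0.3,-0.3,0,0,0,0,1],[0.3,-0.3,0,0,0,0,1]]]'; python3 st.py;  python3 -c "
from h import *
get_image('side')"; python3 st.py
```

```text
clock: 5.82
position: [0.5387, 0.095, 0.2996]
ee_rot: [-3.064, -0.691, -0.0]
force: [1.5, 5.3, -1.8]
width: 0.123
t 5.825 yaw 0.444 j7 -1.631 pos [0.5387 0.095  0.2996] Fw [ 1.54  5.33 -1.76] Ftool [ 3.68 -4.15  1.76] Ttool [ 0.835  0.695 -0.018] Tz 0.018 e7 -0.034 w 11.3
t 5.875 yaw 0.444 j7 -1.63 pos [0.5387 0.095  0.2995] Fw [ 1.17  4.82 -1.84] Ftool [ 3.12 -3.85  1.84] Ttool [ 0.868  0.667 -0.025] Tz 0.025 e7 -0.063 w 11.37
```

```bash
python3 -m pendant '[[[0.3,-0.6,0,0,0,0,1],[0.3,-0.6,0,0,0,0,1]]]'; python3 st.py;  python3 -c "
from h import *
get_image('side')"; python3 st.py
```

```text
clock: 6.12
position: [0.5387, 0.0953, 0.2995]
ee_rot: [3.064, 0.692, 0.0]
force: [1.6, 2.8, -1.0]
width: 0.122
t 6.125 yaw 0.444 j7 -1.631 pos [0.5387 0.0953 0.2995] Fw [ 1.59  2.82 -0.97] Ftool [ 2.65 -1.86  0.97] Ttool [0.53  0.602 0.025] Tz -0.025 e7 -0.016 w 11.22
t 6.175 yaw 0.444 j7 -1.631 pos [0.5388 0.0952 0.2995] Fw [ 0.29  3.55 -0.63] Ftool [ 1.78 -3.08  0.63] Ttool [0.515 0.54  0.029] Tz -0.028 e7 -0.006 w 11.19
```

```bash
python3 -m pendant '[[[0.2,-0.4,0,0,0,0,1],[0.4,-0.6,-0.1,0,0,-0.15,1],[0.4,-0.6,-0.2,0,0,-0.3,1],[0.4,-0.6,-0.3,0,0,-0.45,1],[0.4,-0.6,-0.4,0,0,-0.6,1],[0.4,-0.6,-0.5,0,0,-0.75,1],[0.4,-0.6,-0.6,0,0,-0.9,1],[0.4,-0.6,-0.7,0,0,-1.05,1],[0.4,-0.6,-0.8,0,0,-1.2,1],[0.4,-0.6,-0.9,0,0,-1.35,1],[0.4,-0.6,-1,0,0,-1.5,1]]]'; python3 st.py
python3 - <<'E'
from h import *
im=get_image('scene')[:,:,::-1];cv2.imwrite('pics/s4.png',cv2.resize(im[155:215,255:335],None,fx=10,fy=10,interpolation=2))
E
python3 st.py
```

```text
clock: 7.55
position: [0.5381, 0.0958, 0.3003]
ee_rot: [-1.763, -2.599, 0.003]
force: [-2.5, 2.6, 0.9]
width: 0.121
t 7.55 yaw 1.95 j7 -0.341 pos [0.5381 0.0958 0.3003] Fw [-2.55  2.55  0.93] Ftool [ 3.31 -1.43 -0.92] Ttool [0.264 0.733 0.063] Tz -0.065 e7 -2.105 w 11.16
t 7.6 yaw 1.957 j7 -0.335 pos [0.5381 0.0958 0.3001] Fw [-2.64  2.74  1.78] Ftool [ 3.54 -1.42 -1.77] Ttool [0.204 0.769 0.003] Tz -0.004 e7 -1.655 w 11.28
```

View pics/s4.png

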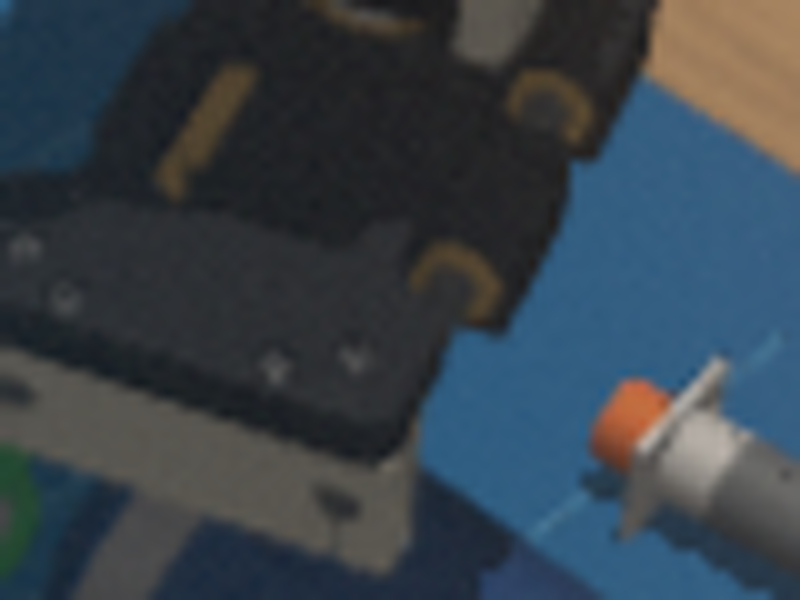

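```bash
python3 -m pendant '[[[0.3,-0.1,-0.1,0,0,-0.15,1],[0.4,-0.2,-0.2,0,0,-0.3,1],[0.4,-0.2,-0.3,0,0,-0.45,1],[0.4,-0.2,-0.4,0,0,-0.6,1],[0.4,-0.2,-0.5,0,0,-0.75,1],[0.4,-0.2,-0.6,0,0,-0.9,1]]]' 12; python3 st.py; python3 -c "
from h import *
get_image('side')"; python3 st.py
```

```text
clock: 8.35
position: [0.5377, 0.0956, 0.3006]
ee_rot: [-0.461, -3.105, 0.004]
force: [-4.4, 0.0, 1.2]
width: 0.123
t 8.35 yaw 2.847 j7 0.42 pos [0.5377 0.0956 0.3006] Fw [-4.43  0.04  1.19] Ftool [ 4.25 -1.26 -1.18] Ttool [0.065 0.753 0.04 ] Tz -0.042 e7 -2.1 w 11.33
t 8.4 yaw 2.854 j7 0.426 pos [0.5378 0.0955 0.3004] Fw [-3.75  0.91  1.46] Ftool [ 3.86 -0.19 -1.45] Ttool [ 0.062  0.721 -0.031] Tz 0.029 e7 -1.599 w 11.09
```

```bash
cat > av.py <<'E'
from h import *
T=[];F=[]
for i in range(4):
    s=arm.observe();T.append(s['ft_torque'][2]);F.append(s['force']);get_image('side')
Rm=R.from_rotvec(s['ee_rot']).as_matrix()
print('Tz',np.round(T,3),'mean',np.mean(T).round(3),'Ftool',(Rm.T@np.mean(F,0)).round(2),'yaw',np.arctan2(Rm[1,0],Rm[0,0]).round(3),'j7',s['joints'][6].round(3),s['position'].round(4),s['clock'],round(s['width']*92,2))
E
python3 -m pendant '[[[0.5,0,-0.1,0,0,-0.15,1],[0.5,0,-0.2,0,0,-0.3,1]]]'; python3 av.py
```

```text
clock: 8.65
position: [0.5375, 0.0955, 0.3008]
ee_rot: [0.004, -3.14, 0.004]
force: [-3.3, -1.5, 2.2]
width: 0.12
Tz [-0.079 -0.025 -0.032 -0.01 ] mean -0.037 Ftool [ 3.64 -2.39 -1.77] yaw 3.139 j7 0.667 [0.5376 0.0954 0.3006] 8.8 11.04
```

```bash
python3 -m pendant '[[[0.3,0,-0.1,0,0,-0.15,1],[0.3,0,-0.2,0,0,-0.3,1]]]'; python3 av.py
```

```text
clock: 9.1
position: [0.5375, 0.0954, 0.3011]
ee_rot: [0.472, -3.104, 0.004]
force: [-4.0, -5.1, 1.1]
width: 0.12
Tz [-0.069 -0.045 -0.035  0.015] mean -0.033 Ftool [ 4.75 -3.38 -1.3 ] yaw -2.845 j7 0.924 [0.5375 0.0953 0.3009] 9.25 11.11
```

```bash
python3 -m pendant '[[[0.4,-0.4,-0.1,0,0,-0.15,1],[0.4,-0.4,-0.2,0,0,-0.3,1]]]'; python3 av.py
```

```text
clock: 9.55
position: [0.5375, 0.095, 0.3014]
ee_rot: [0.929, -3.0, 0.003]
force: [-2.7, -5.0, 2.3]
width: 0.12
Tz [-0.009 -0.015 -0.038  0.029] mean -0.008 Ftool [ 4.62 -3.11 -1.38] yaw -2.546 j7 1.196 [0.5375 0.095  0.3013] 9.7 10.98
```

```bash
python3 -m pendant '[[[0.4,-0.4,-0.1,0,0,-0.15,1],[0.4,-0.4,-0.2,0,0,-0.3,1]]]'; python3 av.py
```

```text
clock: 10.0
position: [0.5375, 0.0948, 0.3017]
ee_rot: [1.365, -2.829, 0.002]
force: [-1.7, -3.0, 1.3]
width: 0.121
Tz [-0.048 -0.037  0.003  0.033] mean -0.012 Ftool [ 4.31 -1.63 -1.42] yaw -2.247 j7 1.483 [0.5375 0.0948 0.3017] 10.15 10.99
```

```bash
python3 -m pendant '[[[0.4,-0.2,-0.1,0,0,-0.12,1],[0.4,-0.2,-0.2,0,0,-0.24,1]]]'; python3 av.py
```

```text
clock: 10.45
position: [0.5376, 0.0945, 0.302]
ee_rot: [1.692, -2.647, 0.001]
force: [0.0, -3.3, 0.7]
width: 0.119
Tz [-0.044 -0.053 -0.039 -0.017] mean -0.038 Ftool [ 3.77 -1.83  0.39] yaw -2.007 j7 1.718 [0.5375 0.0945 0.302 ] 10.6 10.9
```

```bash
python3 -m pendant '[[[0.4,-0.2,-0.1,0,0,-0.12,1],[0.4,-0.2,-0.2,0,0,-0.24,1]]]'; python3 av.py
```

```text
clock: 10.9
position: [0.5376, 0.0943, 0.3022]
ee_rot: [-2.0, 2.422, -0.001]
force: [1.3, -4.4, -2.4]
width: 0.121
Tz [-0.055 -0.069  0.029  0.052] mean -0.011 Ftool [ 4.15 -2.77  1.89] yaw -1.765 j7 1.957 [0.5376 0.0944 0.3023] 11.05 11.09
```

```bash
python3 -m pendant '[[[0.4,-0.3,-0.05,0,0,-0.12,1],[0.4,-0.3,-0.1,0,0,-0.24,1]]]'; python3 av.py
```

```text
clock: 11.35
position: [0.5378, 0.0941, 0.3025]
ee_rot: [-2.277, 2.163, -0.0]
force: [2.4, -3.0, -2.8]
width: 0.125
Tz [ 0.    -0.022 -0.047  0.015] mean -0.013 Ftool [ 3.37 -3.    2.65] yaw -1.524 j7 2.196 [0.5378 0.0941 0.3025] 11.5 11.17
```

Run:
```python
from h import *
for n in('scene','side'):
    im=get_image(n)[:,:,::-1];p=proj(cam(n),[.538,.094,.137]).astype(int);print(p)
    cv2.imwrite(f'pics/{n}5.png',cv2.resize(im[p[1]-25:p[1]+25,p[0]-35:p[0]+35],None,fx=11,fy=11,interpolation=2))
```

```text
[290 189]
[258 190]
```

View pics/scene5.png

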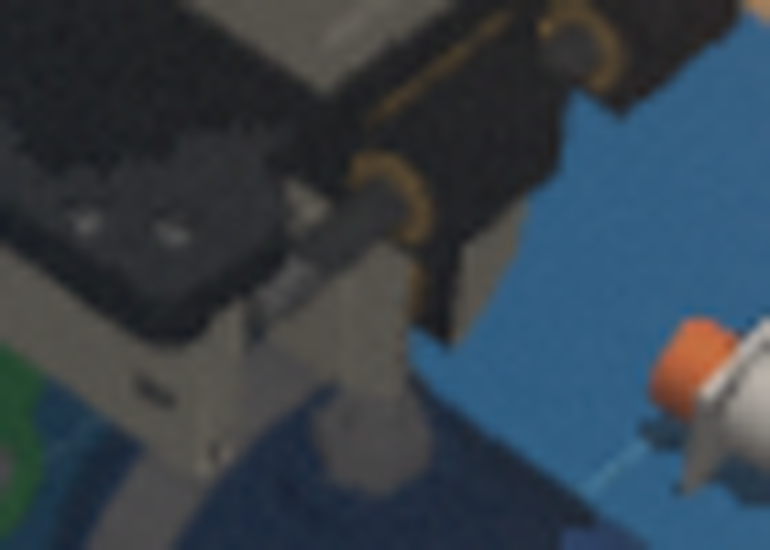

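View pics/side5.png

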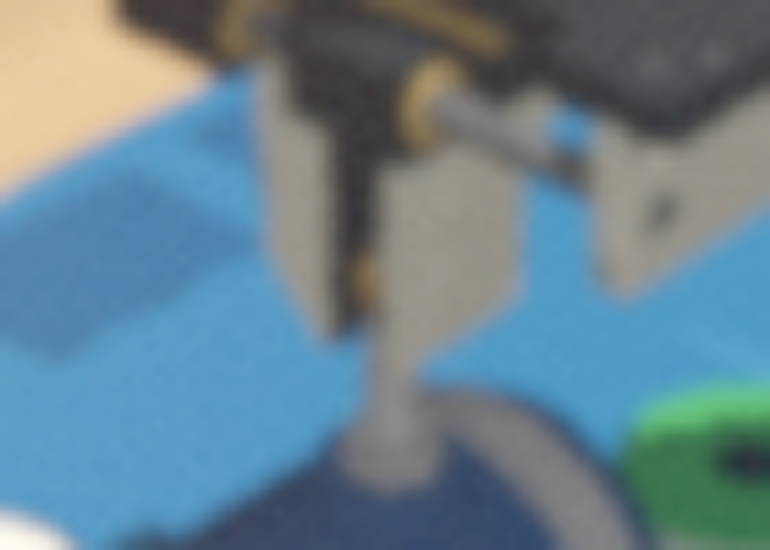

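```bash
python3 -m pendant '[[[0.3,-0.3,0,0,0,-0.1,1],[0.3,-0.3,0,0,0,-0.2,1]]]'; python3 av.py
```

```text
clock: 11.9
position: [0.538, 0.0941, 0.3026]
ee_rot: [-2.483, 1.923, 0.0]
force: [3.7, -2.5, -2.9]
width: 0.119
Tz [ 0.015  0.009  0.015 -0.021] mean 0.005 Ftool [ 2.51 -2.98  2.76] yaw -1.322 j7 2.397 [0.5379 0.0941 0.3026] 12.05 11.09
```

```bash
python3 -m pendant '[[[0.2,-0.2,0,0,0,-0.1,1],[0.2,-0.2,0,0,0,-0.2,1]]]'; python3 av.py
```

```text
clock: 12.35
position: [0.5382, 0.0939, 0.3026]
ee_rot: [-2.662, 1.666, -0.0]
force: [4.6, -1.5, -3.2]
width: 0.119
Tz [-0.022  0.046  0.066  0.004] mean 0.023 Ftool [ 2.81 -3.15  2.32] yaw -1.122 j7 2.595 [0.5382 0.0939 0.3026] 12.5 11.45
```

```bash
python3 -m pendant '[[[0,0,0,0,0,0,0.5],[0,0,0,0,0,0,0.2],[0,0,0,0,0,0,0.2]]]'; python3 av.py;  python3 - <<'E'
from h import *
for n in('scene','side','wrist'):
    im=get_image(n)[:,:,::-1];p=proj(cam(n),[.538,.094,.137]).astype(int);print(p)
    h=25 if n!='wrist' else 70;f=11 if n!='wrist' else 4
    cv2.imwrite(f'pics/{n}6.png',cv2.resize(im[max(p[1]-h,0):p[1]+h,p[0]-35*h//25:p[0]+35*h//25],None,fx=f,fy=f,interpolation=2))
E
```

```text
clock: 12.92
position: [0.5377, 0.0939, 0.3024]
ee_rot: [2.663, -1.667, -0.001]
force: [-0.6, 0.5, -0.8]
width: 0.378
Tz [ 0.003 -0.004 -0.005 -0.018] mean -0.006 Ftool [-0.57 -0.15  0.29] yaw -1.119 j7 2.599 [0.5379 0.0937 0.3024] 13.075 36.94
[290 189]
[258 190]
[251 250]
```

View pics/side6.png

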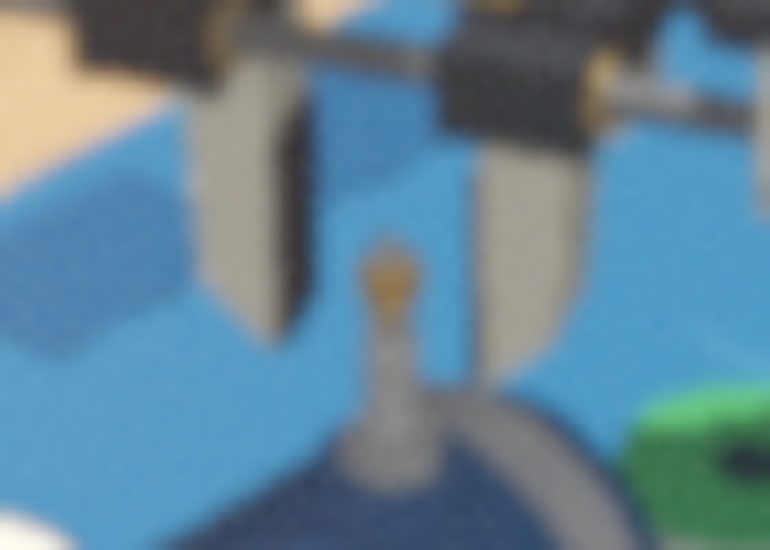

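View pics/wrist6.png

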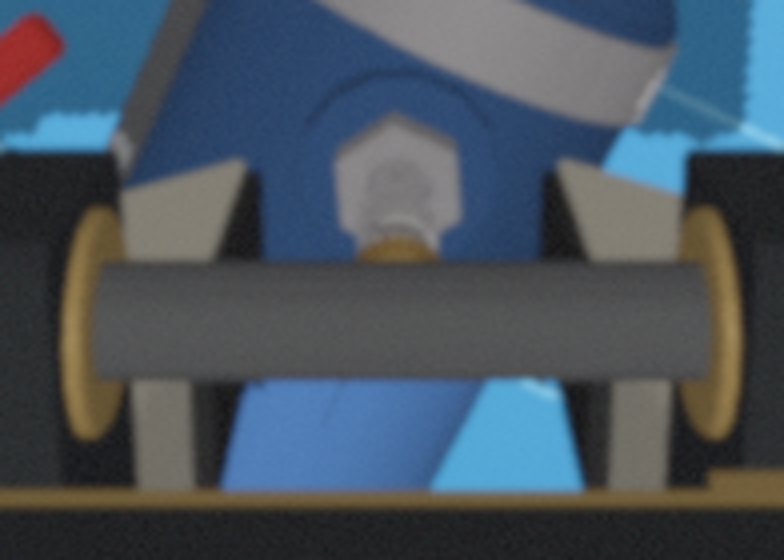

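View pics/scene6.png

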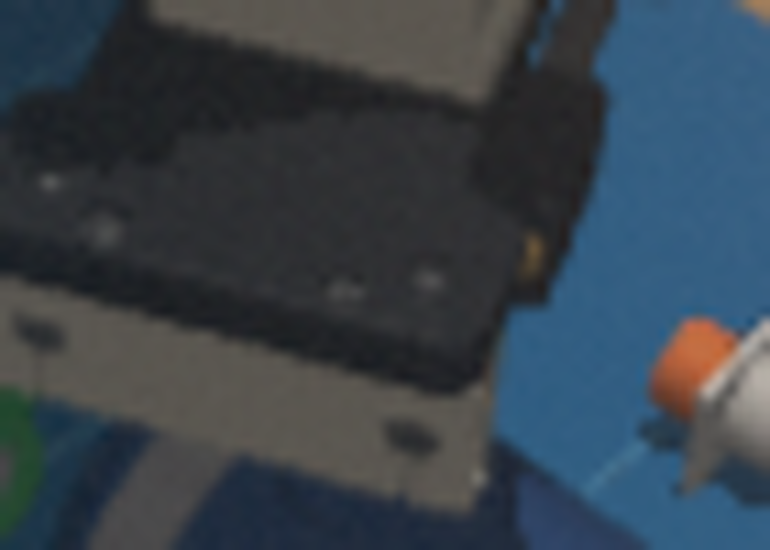

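Run:
```python
from h import *
a=cv2.imread('pics/side0.png'); b=get_image('side')[:,:,::-1]
def prof(im):
    r=im[180:206,256:261].astype(float); w=np.clip(r[...,2]-r[...,0]-5,0,None).sum(1)  # R-B
    return w
A,B=prof(a),prof(b)
for v in range(0,26): print(180+v,A[v].round(),B[v].round())
ca=cam('side')
for z in (.134,.137,.1378): print(z,proj(ca,[.5388,.0939,z]))
```

```text
180 0.0 0.0
181 0.0 0.0
182 0.0 0.0
183 0.0 0.0
184 0.0 0.0
185 0.0 0.0
186 0.0 0.0
187 0.0 0.0
188 0.0 6.0
189 63.0 91.0
190 242.0 163.0
191 314.0 148.0
192 262.0 109.0
193 138.0 53.0
194 55.0 11.0
195 4.0 0.0
196 0.0 0.0
197 0.0 0.0
198 0.0 0.0
199 0.0 0.0
200 0.0 0.0
201 0.0 0.0
202 0.0 0.0
203 0.0 0.0
204 0.0 0.0
205 0.0 0.0
0.134 [257.89546419 191.14080464]
0.137 [257.87470761 189.94836187]
0.1378 [257.86915961 189.6296354 ]
```

Run:
```python
import numpy as np
v=np.arange(188,196);A=[0,63,242,314,262,138,55,4];B=[6,91,163,148,109,53,11,0]
print(np.average(v,weights=A),np.average(v,weights=B))
```

```text
191.32560296846012 190.80206540447503
```

Run:
```python
import numpy as np
# yaw,x,y,Ftoolx,Ftooly
D=[(-.757,538.5,94.2,.1,-1.76),(.444,538.7,94.9,3.2,-3.8),(.444,538.75,95.25,2.2,-2.5),(1.955,538.1,95.8,3.4,-1.4),(2.85,537.75,95.55,4,-.7),(3.139,537.6,95.45,3.64,-2.39),(-2.845,537.5,95.3,4.75,-3.38),(-2.546,537.5,95,4.62,-3.11),(-2.247,537.5,94.8,4.31,-1.63),(-2.007,537.5,94.5,3.77,-1.83),(-1.765,537.6,94.35,4.15,-2.77),(-1.524,537.8,94.1,3.37,-3),(-1.322,538,94.1,2.5,-3),(-1.122,538.2,93.9,2.8,-3.15)]
A=[];b=[]
for w,x,y,fx,fy in D:
    c,s=np.cos(w),np.sin(w); X=(c,s);Y=(s,-c)
    F=[X[i]*fx+Y[i]*fy for i in (0,1)]
    for i,p in ((0,x),(1,y)):
        A.append([1-i,i,X[i],Y[i],-F[i]]);b.append(p)
A=np.array(A);b=np.array(b)
for cols in ([0,1,2,3],[0,1,2,3,4]):
    r=np.linalg.lstsq(A[:,cols],b,rcond=None)[0];print(r.round(3),(A[:,cols]@r-b).std().round(3))
```

```text
[5.38161e+02 9.49900e+01 6.83000e-01 3.64000e-01] 0.133
[5.38134e+02 9.50010e+01 8.51000e-01 2.30000e-01 5.00000e-02] 0.125
```

```bash
python3 -m pendant '[[[-0.5,-0.4,0,0,0,0.18,0.2],[-1,-0.7,0,0,0,0.36,0.2],[-1,-0.7,0,0,0,0.54,0.2],[-1,-0.7,0,0,0,0.72,0.2],[-1,-0.7,0,0,0,0.9,0.2],[-1,-0.7,0,0,0,1.08,0.2],[-1,-0.7,0,0,0,1.26,0.2],[-1,-0.7,0,0,0,1.44,0.2],[-1,-0.7,0,0,0,1.62,0.2],[-1,-0.7,0,0,0,1.8,0.2],[-1,-0.7,0,0,0,1.98,0.2],[-1,-0.7,0,0,0,2.16,0.2],[-1,-0.7,0,0,0,2.34,0.2],[-1,-0.7,0,0,0,2.52,0.2],[-1,-0.7,0,0,0,2.7,0.2],[-1,-0.7,0,0,0,2.88,0.2]]]'; python3 st.py
python3 -m pendant '[[[0,0,0,0,0,0.18,0.2],[0,0,0,0,0,0.36,0.2],[0,0,0,0,0,0.54,0.2],[0,0,0,0,0,0.72,0.2],[0,0,0,0,0,0.9,0.2],[0,0,0,0,0,1.08,0.2],[0,0,0,0,0,1.26,0.2],[0,0,0,0,0,1.44,0.2],[0,0,0,0,0,1.62,0.2],[0,0,0,0,0,1.8,0.2],[0,0,0,0,0,1.8,0.2],[0,0,0,0,0,1.8,0.2]]]'; python3 st.py;  python3 - <<'E'
from h import *
for n in('scene','side'):
    im=get_image(n)[:,:,::-1];p=proj(cam(n),[.538,.094,.137]).astype(int)
    cv2.imwrite(f'pics/{n}7full.png',im)
    o=cv2.imread(f'pics/{n}0.png')
    z=[cv2.resize(i[p[1]-12:p[1]+22,p[0]-12:p[0]+12],None,fx=15,fy=15,interpolation=2) for i in (o,im)]
    cv2.imwrite(f'pics/{n}7.png',np.hstack(z))
E
```

```text
clock: 15.32
position: [0.5381, 0.095, 0.3025]
ee_rot: [-1.313, -2.854, -0.0]
force: [0.1, -0.1, -0.2]
width: 0.399
t 15.325 yaw 2.279 j7 0.137 pos [0.5381 0.095  0.3025] Fw [ 0.11 -0.08 -0.17] Ftool [-0.13  0.03  0.17] Ttool [-0.139 -0.089 -0.011] Tz 0.011 e7 2.595 w 36.71
clock: 16.82
position: [0.5382, 0.0951, 0.3024]
ee_rot: [-3.048, -0.761, 0.0]
force: [-0.3, 0.2, 0.2]
width: 0.402
t 16.825 yaw 0.489 j7 -1.414 pos [0.5382 0.0951 0.3024] Fw [-0.3   0.23  0.21] Ftool [-0.16 -0.34 -0.21] Ttool [-0.006 -0.016  0.016] Tz -0.016 e7 -0.085 w 36.98
```

View pics/side7.png

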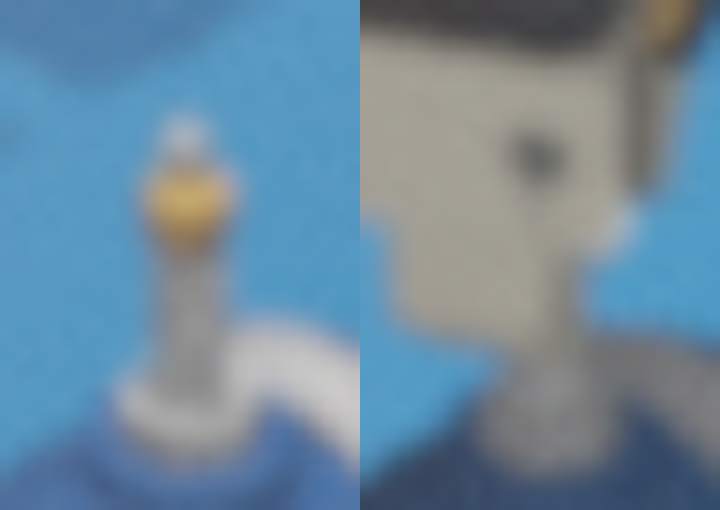

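View pics/scene7.png

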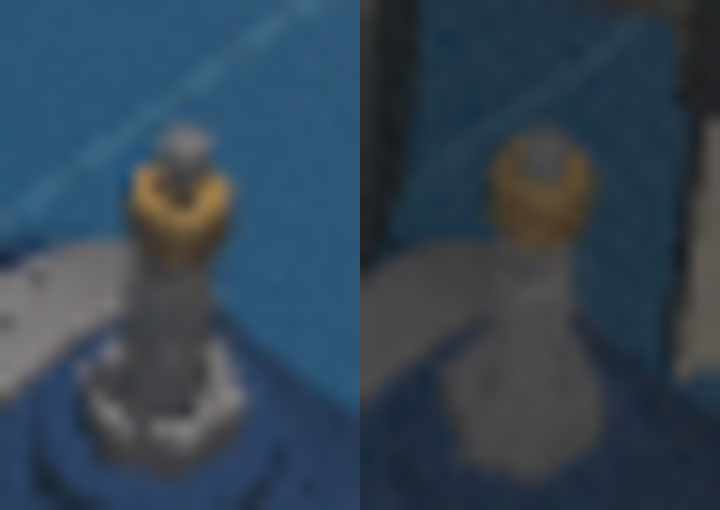

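Run:
```python
from h import *
c=cam('scene')
for z in (.130,.134,.138,.1418,.148): print(z,proj(c,[.5385,.0942,z]).round(2))
o=cv2.imread('pics/scene0.png').astype(float);n=cv2.imread('pics/scene7full.png').astype(float)
def prof(i):
    r=i[178:202,283:298]; q=(r[...,2]-r[...,0])/(r.sum(2)+1)
    m=np.clip(q,0,None); return m
A,B=prof(o),prof(n)
for v in range(24): print(178+v,A[v].sum().round(2),B[v].sum().round(2), (A[v]>.08).sum(),(B[v]>.08).sum())
v=np.arange(24)+178
print(np.average(v,weights=A.sum(1)),np.average(v,weights=B.sum(1)))
```

```text
0.13 [289.74 191.9 ]
0.134 [289.88 190.4 ]
0.138 [290.02 188.89]
0.1418 [290.16 187.45]
0.148 [290.38 185.06]
178 0.0 0.0 0 0
179 0.0 0.0 0 0
180 0.0 0.0 0 0
181 0.0 0.0 0 0
182 0.0 0.0 0 0
183 0.0 0.0 0 0
184 0.0 0.0 0 0
185 0.0 0.0 0 0
186 0.0 0.06 0 0
187 0.0 0.4 0 3
188 0.3 0.59 2 3
189 0.93 1.0 6 6
190 1.16 1.08 6 6
191 1.16 1.04 6 6
192 0.85 0.76 5 4
193 0.57 0.32 4 2
194 0.27 0.03 2 0
195 0.01 0.01 0 0
196 0.01 0.01 0 0
197 0.01 0.01 0 0
198 0.0 0.0 0 0
199 0.0 0.0 0 0
200 0.0 0.01 0 0
201 0.01 0.0 0 0
190.83594433465973 190.08017876714098
```

```bash
python3 -m pendant '[[[0,0,0,0,0,0,0.65],[0,0,0,0,0,0,0.65],[0,0,0,0,0,0,1],[0,0,0,0,0,0,1],[0,0,0,0,0,0,1],[0,0,0,0,0,0,1]]]' 15; python3 av.py
python3 -m pendant '[[[0,0,-0.1,0,0,-0.1,1],[0,0,-0.2,0,0,-0.2,1]]]'; python3 av.py
```

```text
clock: 17.68
position: [0.5382, 0.095, 0.3024]
ee_rot: [-3.05, -0.754, 0.0]
force: [-0.7, 1.4, 0.7]
width: 0.121
Tz [ 0.057  0.019 -0.011 -0.075] mean -0.003 Ftool [-0.8  -1.12 -0.32] yaw 0.485 j7 -1.417 [0.5382 0.095  0.3024] 17.825 10.93
clock: 18.12
position: [0.5383, 0.0951, 0.3025]
ee_rot: [-2.957, -1.06, -0.0]
force: [0.2, 1.8, -0.7]
width: 0.12
Tz [-0.041 -0.001  0.038  0.013] mean 0.002 Ftool [ 1.27 -1.42  1.09] yaw 0.683 j7 -1.245 [0.5383 0.095  0.3025] 18.275 10.98
```

```bash
python3 -m pendant '[[[0,0,-0.1,0,0,-0.12,1],[0,0,-0.15,0,0,-0.24,1],[0,0,-0.2,0,0,-0.36,1]]]'; python3 av.py
python3 -m pendant '[[[0,0,-0.1,0,0,-0.12,1],[0,0,-0.15,0,0,-0.24,1],[0,0,-0.2,0,0,-0.36,1]]]'; python3 av.py
```

```text
clock: 18.7
position: [0.5381, 0.0949, 0.3026]
ee_rot: [-2.721, -1.57, 0.001]
force: [-2.0, 1.1, -1.6]
width: 0.117
Tz [-0.03   0.05  -0.002 -0.02 ] mean -0.001 Ftool [ 1.1  -1.72  1.48] yaw 1.041 j7 -0.933 [0.5381 0.0949 0.3027] 18.85 11.14
clock: 19.27
position: [0.5381, 0.0947, 0.3028]
ee_rot: [2.398, 2.03, -0.001]
force: [-0.8, 1.8, -1.7]
width: 0.122
Tz [-0.007 -0.001  0.007 -0.017] mean -0.005 Ftool [ 1.05 -1.01  1.93] yaw 1.4 j7 -0.621 [0.5381 0.0947 0.3028] 19.425 10.81
```

```bash
cat > t.py <<'E'
from h import *
s=arm.observe();Rm=R.from_rotvec(s['ee_rot']).as_matrix()
print('TZ',s['ft_torque'][2].round(3),'Ft',(Rm.T@s['force']).round(1),'yaw',np.arctan2(Rm[1,0],Rm[0,0]).round(3),'z',s['position'][2].round(4))
E
python3 -m pendant '[[[0,0,-0.08,0,0,-0.12,1]]]' >/dev/null; python3 t.py
python3 -m pendant '[[[0,0,-0.08,0,0,-0.12,1]]]' >/dev/null; python3 t.py
python3 -m pendant '[[[0,0,-0.08,0,0,-0.12,1]]]' >/dev/null; python3 t.py
python3 -m pendant '[[[0,0,-0.08,0,0,-0.12,1]]]' >/dev/null; python3 t.py
python3 - <<'E'
from h import *
im=get_image('side')[:,:,::-1];cv2.imwrite('pics/side8.png',im)
for n in ['side']:
    p=proj(cam(n),[.538,.094,.137]).astype(int)
    cv2.imwrite('pics/side8z.png',cv2.resize(im[p[1]-22:p[1]+28,p[0]-35:p[0]+35],None,fx=11,fy=11,interpolation=2))
E
```

```text
TZ 0.037 Ft [ 0.4 -1.   3.7] yaw 1.523 z 0.3029
TZ -0.156 Ft [ 1.1 -0.6  2.7] yaw 1.644 z 0.303
TZ -0.076 Ft [ 0.7 -0.2  2.8] yaw 1.764 z 0.3031
TZ -0.208 Ft [ 0.7 -0.3  2.9] yaw 1.884 z 0.3031
```

View pics/side8z.png

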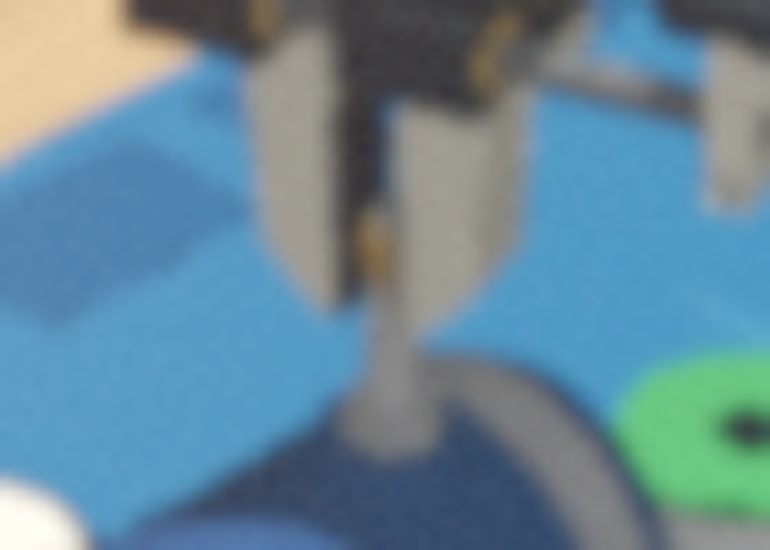

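```bash
python3 t.py; python3 -m pendant '[[[0,0,0,0,0,0.06,0.9]]]' 4; python3 t.py;  python3 -m pendant '[[[0,0,0,0,0,0.06,0.4],[0,0,0,0,0,0.06,0.2],[0,0,0,0,0,0.06,0.2]]]'; python3 av.py
python3 - <<'E'
from h import *
o=cv2.imread('pics/side0.png').astype(float)
s=arm.observe();c=cam('wrist',s);im=get_image('side')[:,:,::-1].astype(float)
w=get_image('wrist')[:,:,::-1];cv2.imwrite('pics/w9.png',w)
cv2.imwrite('pics/side9.png',im)
p=proj(cam('side'),[.538,.094,.137]).astype(int)
cv2.imwrite('pics/side9z.png',np.hstack([cv2.resize(i[p[1]-12:p[1]+22,p[0]-12:p[0]+12],None,fx=15,fy=15,interpolation=2) for i in(o,im)]))
E
```

```text
TZ -0.15 Ft [-0.7 -0.7  3.2] yaw 1.89 z 0.3031
clock: 20.15
position: [0.5383, 0.0943, 0.3034]
ee_rot: [1.93, 2.478, -0.001]
force: [-1.8, -1.0, 1.2]
width: 0.128
TZ 0.004 Ft [-0.5 -1.9 -1.2] yaw 1.818 z 0.3034
clock: 20.52
position: [0.5384, 0.0949, 0.3035]
ee_rot: [1.996, 2.425, 0.0]
force: [0.1, 0.9, -0.2]
width: 0.376
Tz [ 0.057  0.016  0.024 -0.054] mean 0.011 Ftool [0.07 0.01 0.33] yaw 1.765 j7 -0.305 [0.5383 0.0948 0.3034] 20.675 36.63[ WARN:0@2.032] global loadsave.cpp:1063 imwrite_ Unsupported depth image for selected encoder is fallbacked to CV_8U.
```

View pics/side9z.png

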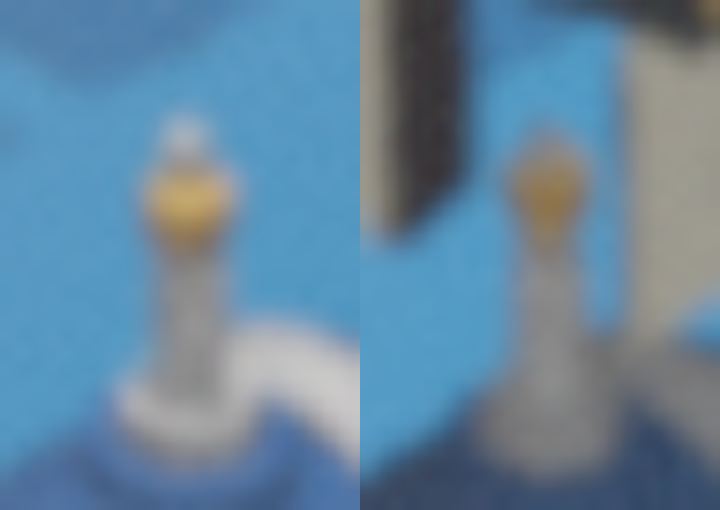

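Run:
```python
from h import *
def prof(f,c):
    i=cv2.imread(f).astype(float)[183:200,254:263]
    return np.clip((i[...,2]-i[...,0])/(i.sum(2)+1),0,None).sum(1)
v=np.arange(183,200)
for f in ('side0','side9'):
    q=prof(f'pics/{f}.png',0);print(f,q.round(2),np.average(v,weights=q).round(2))
c=cam('side')
for z in (.130,.134,.138,.1418,.148): print(z,proj(c,[.5385,.0942,z]).round(2))
```

```text
side0 [0.   0.   0.   0.   0.   0.   0.18 0.57 0.73 0.7  0.44 0.2  0.03 0.
 0.   0.   0.  ] 191.5
side9 [0.   0.   0.   0.   0.   0.06 0.32 0.53 0.51 0.34 0.18 0.05 0.01 0.
 0.   0.   0.  ] 190.78
0.13 [257.92 192.84]
0.134 [257.89 191.26]
0.138 [257.87 189.66]
0.1418 [257.84 188.15]
0.148 [257.8  185.65]
```

```bash
python3 -c "
import cv2
a=cv2.imread('pics/w9.png')[150:330,130:380];cv2.imwrite('pics/w9z.png',cv2.resize(a,None,fx=3,fy=3,interpolation=2))"
```

```text
(no output)
```

View pics/w9z.png

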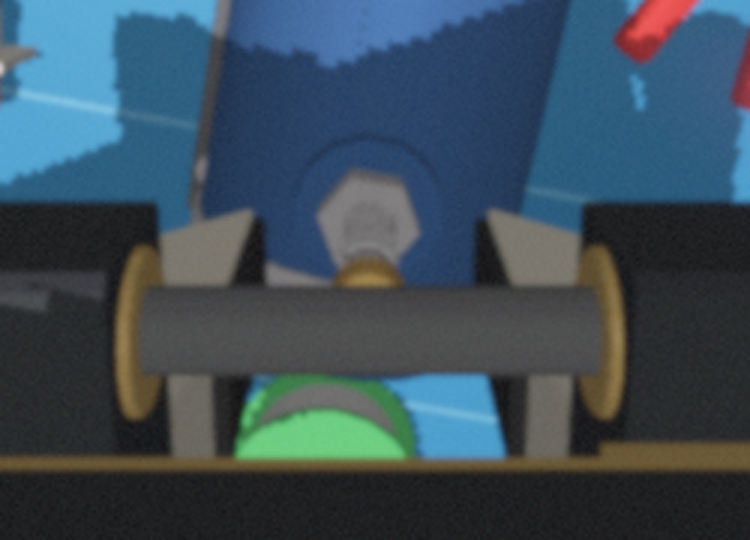

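```bash
python3 -m pendant '[[[0,0,-40,0,0,0,0.2],[0,0,-80,0,0,0,0.2],[0,0,-80,0,0,0,0.2],[0,0,-80,0,0,0,0.2]]]';python3 - <<'E'
from h import *
s=arm.observe();c=cam('wrist',s)
im={n:get_image(n)[:,:,::-1] for n in('wrist','scene','side')}
for n in im:cv2.imwrite(f'pics/{n}10.png',im[n])
print(s['position'],proj(c,[.5385,.0945,.1418]))
p=proj(c,[.5385,.0945,.1418]).astype(int)
w=cv2.resize(im['wrist'][p[1]-25:p[1]+25,p[0]-25:p[0]+25],(510,510),interpolation=2)
t=[]
for n in('scene','side'):
    q=proj(cam(n),[.538,.094,.137]).astype(int);o=cv2.imread(f'pics/{n}0.png')
    for i in(o,im[n]): t.append(cv2.resize(i[q[1]-12:q[1]+22,q[0]-9:q[0]+9],None,fx=10,fy=10,interpolation=2))
cv2.imwrite('pics/c10.png',np.hstack(t));cv2.imwrite('pics/w10z.png',w)
for n,(a,b) in {'scene':(283,298),'side':(254,263)}.items():
  for f in('0','10'):
    i=cv2.imread(f'pics/{n}{f}.png').astype(float)[180:203,a:b];m=np.clip((i[...,2]-i[...,0])/(i.sum(2)+1),0,None).sum(1)
    print(n,f,m.round(2)[4:18],np.average(np.arange(180,203),weights=m).round(2))
E
```

```text
clock: 21.32
position: [0.538, 0.0947, 0.3829]
ee_rot: [-1.996, -2.426, 0.001]
force: [-0.9, -1.0, -0.3]
width: 0.398
[0.53801074 0.09467465 0.38287803] [254.61517397 205.29527467]
scene 0 [0.   0.   0.   0.   0.3  0.93 1.16 1.16 0.85 0.57 0.27 0.01 0.01 0.01] 190.84
scene 10 [0.   0.   0.04 0.36 0.51 0.94 0.99 0.94 0.69 0.26 0.   0.   0.   0.  ] 189.99
side 0 [0.   0.   0.   0.   0.   0.18 0.57 0.73 0.7  0.44 0.2  0.03 0.   0.  ] 191.53
side 10 [0.   0.   0.   0.   0.05 0.3  0.51 0.46 0.32 0.17 0.04 0.01 0.   0.  ] 190.76
```

View pics/c10.png

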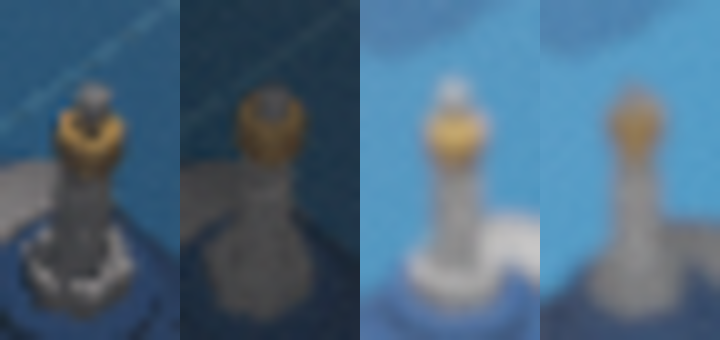

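View pics/w10z.png

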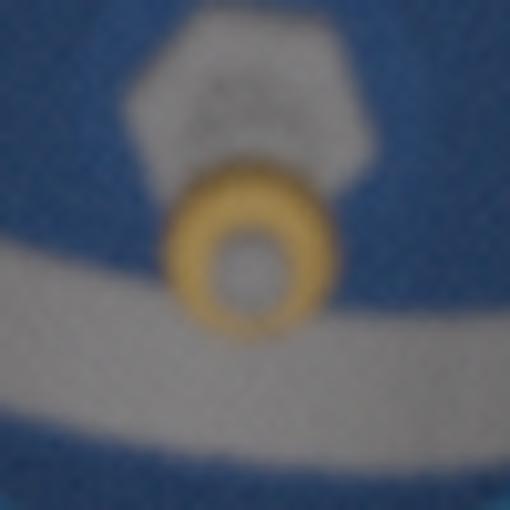

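Run:
```python
from h import *
s=arm.observe();c=cam('wrist',s)
for z in(.138,.1418,.148):print(z,proj(c,[.5381,.0947,z]))
# nut outline fit in both wrist pics (local chroma), tip centre by circle of grey inside
for f,(x0,y0) in (('w1',(251,215)),('wrist10',(254,205))):
    i=cv2.imread(f'pics/{f}.png');k=8
    z=cv2.resize(i[y0-14:y0+15,x0-14:x0+15],None,fx=k,fy=k,interpolation=cv2.INTER_CUBIC).astype(float)
    q=(z[...,2]-z[...,0])/(z.sum(2)+1)
    m=((q>.10)*255).astype(np.uint8)
    cs,_=cv2.findContours(m,cv2.RETR_EXTERNAL,cv2.CHAIN_APPROX_NONE);cc=max(cs,key=cv2.contourArea)
    e=cv2.fitEllipse(cv2.convexHull(cc));full=np.zeros_like(m);cv2.ellipse(full,e,255,-1)
    er=cv2.erode(full,np.ones((9,9)));hole=((er>0)&(q<.10)).astype(np.uint8)
    n,l,st,ce=cv2.connectedComponentsWithStats(hole);j=1+np.argmax(st[1:,4]) if n>1 else 0
    print(f,'nut',np.array(e[0])/k,np.array(e[1])/k,'tip',ce[j]/k,st[j,4]/k/k)
```

```text
0.138 [254.80034954 203.84513691]
0.1418 [254.81961759 205.31291695]
0.148 [254.8524206  207.81174785]
w1 nut [14.76985168 13.21773243] [17.86156845 18.97398567] tip [14.66139023 17.71177449] 68.109375
wrist10 nut [13.43486595 13.35066032] [16.56364822 17.17922783] tip [13.40278946 15.9309644 ] 55.734375
```

The stop felt real: the torque held at −0.15 N m, then went away on release. The wrist view agrees, with the tip 6.45 mm above the nut against 6.25 mm expected at the end of travel. Next I'll shut the fingers and come down over the tip.

```bash
python3 -m pendant '[[[0.3,0.1,0,0,0,0,1],[0.3,0.1,0,0,0,0,1],[0.3,0.1,0,0,0,0,1],[0.3,0.1,0,0,0,0,1],[0.3,0.1,25,0,0,0,1],[0.3,0.1,50,0,0,0,1],[0.3,0.1,53,0,0,0,1],[0.3,0.1,53,0,0,0,1]]]' 20; python3 av.py;python3 - <<'E'
from h import *
im={n:get_image(n)[:,:,::-1] for n in('scene','side')}
t=[]
for n in('scene','side'):
    q=proj(cam(n),[.538,.094,.142]).astype(int)
    t.append(cv2.resize(im[n][q[1]-20:q[1]+20,q[0]-18:q[0]+18],None,fx=11,fy=11,interpolation=2))
cv2.imwrite('pics/c11.png',np.hstack(t))
E
```

```text
clock: 22.48
position: [0.5385, 0.0953, 0.3308]
ee_rot: [1.996, 2.426, 0.0]
force: [0.4, -0.5, -0.2]
width: 0.007
Tz [ 0.027  0.009 -0.004 -0.017] mean 0.004 Ftool [ 0.11 -0.14  0.4 ] yaw 1.765 j7 -0.288 [0.5386 0.0953 0.3314] 22.625 0.55
```

View pics/c11.png

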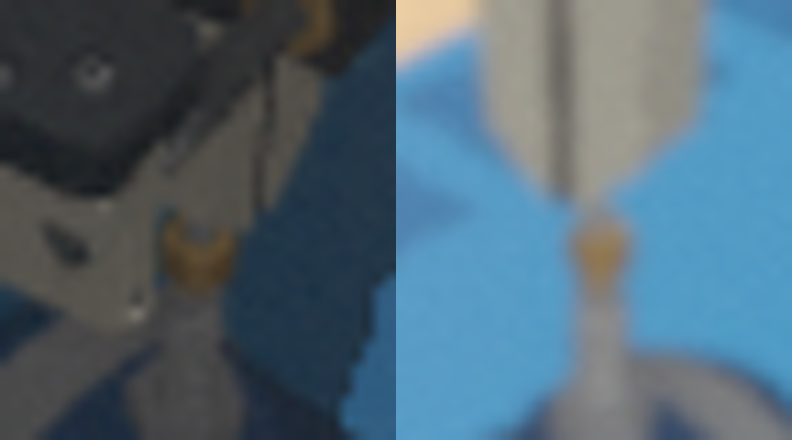

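```bash
python3 -m pendant '[[[0,0,2,0,0,0,1],[0,0,4,0,0,0,1],[0,0,4,0,0,0,1]]]' >/dev/null; python3 t.py
python3 -m pendant '[[[0,0,0.7,0,0,0,1],[0,0,0.7,0,0,0,1]]]' >/dev/null; python3 t.py
python3 -m pendant '[[[0,0,0.7,0,0,0,1],[0,0,0.7,0,0,0,1]]]' >/dev/null; python3 t.py
python3 -m pendant '[[[0,0,0.5,0,0,0,1],[0,0,0.5,0,0,0,1]]]' >/dev/null; python3 t.py
```

```text
TZ -0.023 Ft [-0.1  0.5 -0.8] yaw 1.765 z 0.3263
TZ 0.009 Ft [ 0.5 -1.1 -1.6] yaw 1.765 z 0.3257
TZ -0.015 Ft [-0.  -0.1 -3.7] yaw 1.765 z 0.3251
TZ -0.039 Ft [-0.1 -1.7 -7. ] yaw 1.765 z 0.3248
```

```bash
cat > n.py <<'E'
from h import *
import sys
F=[];
for k in range(3): F.append(arm.observe()['force'][2]); im=get_image('scene')
c=cam('scene');u=proj(c,[.5376,.2042,.1255])
s=arm.observe();print('Fz',np.round(F,1),'z',s['position'][2].round(4),s['clock'])
b=im[:,:,::-1];x,y=u.astype(int)
cv2.imwrite(f'pics/g{sys.argv[1]}.png',cv2.resize(b[y-20:y+20,x-22:x+22],None,fx=10,fy=10,interpolation=2))
h=im.astype(int);m=(h[...,0]-h[...,1]>40)&(h[...,0]-h[...,2]>30);m[:y-14]=0;m[y+14:]=0;m[:,:x-17]=0;m[:,x+17:]=0
v,uu=np.nonzero(m)
if len(v):
    P=plane(c,(uu.mean(),v.mean()),.1255)-np.array([.5376,.2042,.1255]);a=np.arctan2(P[1],P[0])
    print('n',len(v),'needle',((-2.356-a+.5)%(2*np.pi)-.5).round(2),'r',np.hypot(P[0],P[1]).round(4))
E
python3 n.py a
python3 -m pendant '[[[0,0,0.3,0,0,0,1],[0,0,0.3,0,0,0,1]]]' >/dev/null; python3 n.py b
```

```text
Fz [7.  6.4 6.6] z 0.3248 24.05
n 14 needle 2.76 r 0.011
Fz [8.6 8.3 7.5] z 0.3247 24.45
n 14 needle 1.74 r 0.011
```

View pics/gb.png

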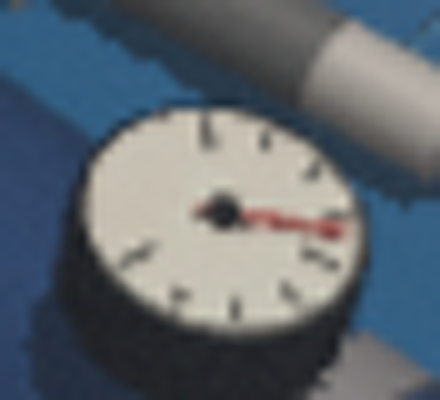

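The needle has fallen from 3.6 to about 1.7 with the force near 8 N. I'll add a little for margin and hold.

```bash
python3 -m pendant '[[[0,0,0.2,0,0,0,1],[0,0,0.2,0,0,0,1],[0,0,0.2,0,0,0,1],[0,0,0.2,0,0,0,1]]]' >/dev/null; python3 n.py c
python3 -m pendant '[[[0,0,0,0,0,0,1],[0,0,0,0,0,0,1],[0,0,0,0,0,0,1],[0,0,0,0,0,0,1],[0,0,0,0,0,0,1],[0,0,0,0,0,0,1]]]' >/dev/null; python3 n.py d
```

```text
Fz [8.8 8.9 8.7] z 0.3245 25.1
n 9 needle 0.66 r 0.0103
Fz [9.  8.7 8.7] z 0.3245 26.0
n 11 needle -0.05 r 0.0112
```

View pics/gd.png

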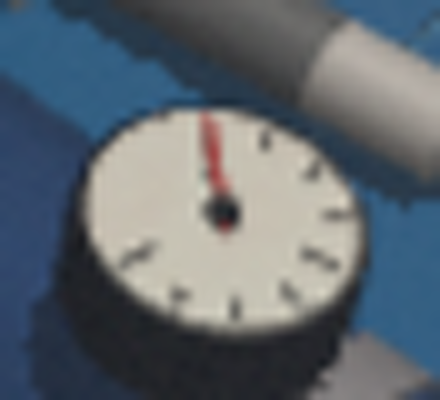

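The needle is on the zero mark. I'll hold a bit longer to be sure, then lift slowly and clear.

```bash
python3 -m pendant '[[[0,0,0,0,0,0,1],[0,0,0,0,0,0,1],[0,0,0,0,0,0,1],[0,0,0,0,0,0,1],[0,0,0,0,0,0,1],[0,0,0,0,0,0,1]]]' >/dev/null; python3 n.py e
python3 -m pendant '[[[0,0,-1,0,0,0,1],[0,0,-2.5,0,0,0,1],[0,0,-6,0,0,0,1],[0,0,-30,0,0,0,1],[0,0,-58,0,0,0,1],[0,0,-58,0,0,0,1],[0,0,-58,0,0,0,1],[0,0,-58,0,0,0,1]]]'; python3 n.py f
python3 - <<'E'
from h import *
s=arm.observe();c=cam('wrist',s);print(s['position'],s['force'])
for z in(.138,.1418,.148):print(z,proj(c,[.5381,.0947,z]))
im={n:get_image(n)[:,:,::-1] for n in('wrist','scene','side')}
for n in im: cv2.imwrite(f'pics/{n}12.png',im[n])
p=proj(c,[.5381,.0947,.1418]).round().astype(int);k=8;x0,y0=p
z=cv2.resize(im['wrist'][y0-14:y0+15,x0-14:x0+15],None,fx=k,fy=k,interpolation=cv2.INTER_CUBIC).astype(float)
q=(z[...,2]-z[...,0])/(z.sum(2)+1);m=((q>.10)*255).astype(np.uint8)
cs,_=cv2.findContours(m,cv2.RETR_EXTERNAL,cv2.CHAIN_APPROX_NONE);cc=max(cs,key=cv2.contourArea)
e=cv2.fitEllipse(cv2.convexHull(cc));full=np.zeros_like(m);cv2.ellipse(full,e,255,-1)
er=cv2.erode(full,np.ones((9,9)));hole=((er>0)&(q<.10)).astype(np.uint8)
n,l,st,ce=cv2.connectedComponentsWithStats(hole);j=1+np.argmax(st[1:,4])
print('nut',np.array(e[0])/k,'tip',ce[j]/k)
E
```

```text
Fz [9.1 9.6 8.5] z 0.3245 26.9
n 12 needle -0.05 r 0.012
clock: 27.9
position: [0.538, 0.095, 0.381]
ee_rot: [-1.995, -2.425, 0.002]
force: [-0.3, 0.7, -0.1]
width: 0.004
Fz [-0.1  1.3  0.1] z 0.3813 28.05
n 12 needle -0.05 r 0.012
[0.53815625 0.09513286 0.38129961] [-0.0802737   0.19398005 -0.01822217]
0.138 [254.02222375 204.72605587]
0.1418 [254.03452805 206.21202864]
0.148 [254.05547837 208.74216809]
nut [13.33794975 13.66020679] tip [13.4035034  16.16217687]
```

View pics/scene12.png

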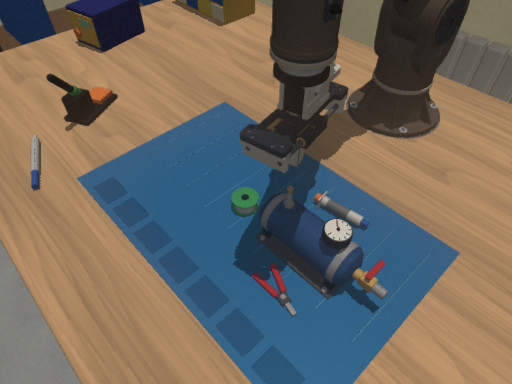

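View pics/wrist12.png

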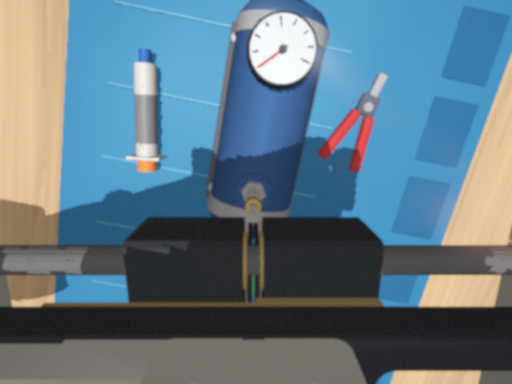

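The needle is at zero in both the scene view (338,225) and the wrist view. The tip is up 2.5 px, or about 6.2 mm, above the raised nut. The spool, syringe and cutters are where they started, and the arm is clear, so I'm handing in.

```bash
python3 -c "
from cell import arm
print(arm.sign_off())"
```

```text
the job is handed in; nothing more can be done
None
```

The reservoir is bled and the job is handed in at about 28 s. The gauge reads zero, the nut is left backed off, the tip has sprung back up, and the arm is clear.

- **Nut:** My first grip was off-centre, so the pads slipped on the nut for part of that turn. I worked out the true axis from the side forces, regripped at 15 N and turned until the torque jumped, then let go at once. After release the tip stood about 6.4 mm above the nut, against the 6.25 mm expected at the end of its travel.
- **Bleed:** I pressed the tip with about 9 N (single readings up to 9.6 N) until the needle fell to zero, and held for another 0.9 s. I then lifted slowly; the needle stayed at zero and the tip was back up about 6.2 mm above the nut.
- **Surroundings:** In the last pictures the spool, syringe and cutters lie where they started, and the force on the wrist is about zero.

**Unconfirmed – valve core:** I made two further small turns after the torque first jumped, so the stop was not immediate. The torque held at about 0.15 N m there, below the 0.18 N m limit, but one noisy reading showed 0.21. The core's angle can't be seen in the pictures, so I can't rule out a very small turn.

**Disagreement – nut rise:** The fixed cameras put the nut's rise at only about 2 mm, less than the wrist view's roughly 3 mm. I relied on the felt stop and the wrist view.

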